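Lock the specimen carrier and hold the levelling press at its third click

TASK

Level the resin specimen mount in the small hand press: turn the black locking knob clockwise (seen from above) until it clicks over from the white dot to the green dot, and only then press the red-handled lever down past its first two clicks to the third (green mark). The lever springs back when let go, so finish while still holding it down at the third click; never drive it on to the red end-stop mark, and leave the other things on the bench where they are.

Things in the scene. Friction and masses are not known exactly. Their poses are not given: they have to be found in the camera images.
- press: hand press bolted to the bench: cream base 200 x 160 x 20 mm with a wing on its +y side (x -100 to 10, to y 200 mm) carrying the locking knob. Origin: centre of the 200 x 160 plate, at bench height; z up. A column 175 mm tall, about 80 mm wide, stands at x 48 to 100 mm; from it the lever points along -x, over the ram and the amber resin mount (x = y = 0).
- lever_pivot (a point): fixed point on the level pivot axis of the lever, in the column: press x = +60, y = 0, 155 mm over the bench. The axis runs along the press's y.
- lever_bar (a point): centre of the red round crossbar at the lever's end: 24 mm thick, 70 mm long, level, along the press's y; push on its top. It moves on a 150 mm arc about the pivot: at lever value v it is 150 cos(0.33 - v) mm from the pivot along the press's -x and 155 + 150 sin(0.33 - v) mm over the bench: 204 at rest, 172, 139, 106 at the three clicks, 82 at the end stop.
- lever (a joint): lever angle, rad: 0 at rest (up), grows when pressed. Clicks at 0.22, 0.44, 0.66 (yellow, yellow, green marks on a sector beside it), hard end stop at 0.84 (red). A spring always returns it to 0: about 5 N at the bar at rest, 12 N at the third click, 3 N more or less between clicks. Third click: 0.58 to 0.76 counts; beyond 0.80 crushes the mount.
- lock_knob_grip (a point): on the upright axis of the black locking knob, 57 mm over the bench, at press x = -45, y = +150 mm. Its bar grip is 42 mm long, 14 mm thick, top 64 mm over the bench, on a 44 mm disc whose top is at 34 mm. This point's x axis runs along the bar and turns with it; at the start it is yawed +0.5 rad from the press's x. A white line marks the bar's -x end.
- lock_knob (a joint): knob angle, rad, growing clockwise seen from above: 0 at the start (unlocked, white dot), next click at 1.05 (locked, green dot), end stop at 1.30. It takes about 0.2 Nm to turn it over the crest at 0.52; then it falls into the click and stays there when let go. Above 0.85 is locked.
- mount_a: loose amber resin mount, a cylinder 30 mm across and 20 mm high, beside the press at its -y side; origin under its centre. Leave alone.
- mount_b: loose green resin mount, a cylinder 30 mm across and 20 mm high, beside the press at its -y side; origin under its centre. Leave alone.
- clay_jar: loose jar with blue cap, 52 mm across and 55 mm high, beside the press at its -y side; origin under its centre. Leave alone.
- slide_box: loose closed cream box for slides, 102 x 87 x 35 mm, on the bench past the press's +y side; origin under its centre. Leave alone.
- stain_bottle: loose amber bottle with black cap, 44 mm across and 100 mm high, on the bench at the robot's right; origin under its centre. Leave alone.
- beaker: loose glass beaker, 72 mm across and 95 mm high, on the bench at the robot's left; origin under its centre. Leave alone.

How it is judged:
On the way, in this order (a step that is already met when the one before it is completed fails the run):
1. the knob is turned past its click to the locked position (value of joint lock_knob above 0.85 rad and value of joint lever below 0.1 rad), for 0.2 s.
2. the lever is held at its third click by the robot (value of joint lever between 0.58 and 0.76 rad and contact force between any of the fingers, the arm and lever above 3 N and value of joint lock_knob above 0.85 rad), for 0.5 s.
At the end, for the whole second after the job is handed in: The knob is locked (above 0.85 rad) and the robot still pushes on the lever with more than 3 N and keeps it still (slower than 0.1 rad/s) at the third click (0.58 to 0.76 rad) (all of step 2 and velocity of joint lever between -0.1 and 0.1 rad/s); the arm keeps its last pose, push and grip.
It fails at once if the lever is pressed (over 0.10 rad) while the knob is not locked (value of joint lever above 0.1 rad and value of joint lock_knob below 0.75 rad).
It fails at once if the lever is driven on to its end stop (over 0.80 rad) (value of joint lever above 0.8 rad).
It fails at once if one of the other things on the bench is moved by more than 25 mm (distance of any of mount_a, mount_b, clay_jar, slide_box, stain_bottle, beaker from where it was at the start of the episode above 0.025 m).
It also fails if it takes over 48 s, if anything falls off the work surface, if the arm or the gripper's body presses on something with over 40 N, if the wrist force passes 120 N, or if a joint passes its speed limit or range.

ROBOT

A 7-joint arm with a two-finger parallel gripper is mounted at the origin on the work surface. World frame = base frame: x ahead of the robot, y to its left, z up, the work surface at z = 0. Lengths are in m, angles in rad, forces in N, time in s.
With the tool pointing down it reaches from about 0.4 to 0.75 m from the base axis. Payload 19.5 kg.
Tool frame: the origin (TCP) lies between the finger pads; the fingertips stand 17 mm ahead of it and the grasp point (between the pads) lies 2 mm behind it (env.finger_overhang is the z of the fingertips in the tool frame, in m); z points along the fingers, y is the direction in which the jaws open and shut (so a half turn about z gives the same grasp; the last joint's range is limited). The gripper opens to 85 mm and grips with 20 to 120 N. Pads are 22 mm wide; open, the fingers measure 114 mm over their backs; the gripper's body (76 mm by 85 mm) begins 54 mm behind the grasp point. The pads swing forward as they close: fully open they stand 13 mm farther back than shut.
Start: joints at [-1.168, 0.707, -0.028, 1.485, 0.022, 0.951, -0.075], TCP at [0.247, 0.519, 0.248] pointing down, gripper open.
Joint ranges: [-2.71, 2.71], [-0.32, 2.16], [-1.57, 1.52], [0, 2.45], [-1.46, 4.6], [0, 2.02], [-2.83, 2.83]. Speed limits (rad/s): [1.89, 1.89, 2.57, 2.57, 3.01, 3.01, 3.01].

INTERFACE

Orientations are given as a rotation vector (axis times angle).
In Python, from cell import env, camera, order gives the robot as it stands.
- The arm moves only by the tool apply_moves, never from a script. Its argument "commands" is a list of rows, each a list of 5 numbers: the gripper command: -1 is shut, 1 is fully open, values between are in proportion, then the shift along the tool's x, y, z in units of 30 mm (1.0 is 30 mm), then the turn about the tool's z in units of 8 degrees (1.0 is 8 degrees). A call has 1 to 12 rows; each row shifts and turns the commanded pose from where the row before left it, along the tool's axes as they then stand; what a row does not reach is not made up. A row lasts 1/8 s, in which the tool goes at most 62.5 mm and 10.7 degrees, less where a joint would pass 70% of its speed; a pose out of reach is approached as far as the arm can. A call is refused whole if a number of a shift passes 1 or a number of a turn 1, either way. A call with a gripper value outside its range is refused whole. The fingers move at their own pace and stop on an object; "newtons" is the grip in N (left out, the last holds). Time passes only in rows, so rows that do not move let the fingers close. It gives the time, the measured TCP pose, the force and the opening at its end, in the units of the state.
- env.state(): the state, without advancing time (a new reading comes with each control period).
- camera(name): name is "scene" or "top"; returns a dict with "img" (400x640x3 uint8, red, green, blue), "z_map" (400x640 float32, m along the optical axis (not along the pixel's ray), 0 where there is no reading), "fovy" (degrees; the focal length in pixels is half the picture's height over the tangent of half this angle, whatever the lens; pixels are square), "cx", "cy" (the principal point, pixels), "k1" (the pictures are not rectified: a ray, as slopes to the right and down, at radius r is drawn at 1 + k1 r^2 times it, then the intrinsics apply), "world_from_camera" (4x4, takes a point from camera to world coordinates). Camera axes: x right, y up, looking along -z (the intrinsics and any distortion apply to the point x, -y, -z); pixel columns grow to the right and rows downward; lengths in m; the calibration is good to about 2 mm. A picture is of the moment at which its call begins.
- order.sign_off(): hands the job in, once; it reports no verdict.
The state is a dict: "time": time; "joints": joint angles; "qd": joint speeds; "joint_efforts": joint torques, N m; "tcp_pos": TCP position; "orientation": TCP orientation; "wrist_force": force on the tool from outside, world axes, zero at the start; "moment": the same for the moment, N m; "finger_gap": finger opening in m.
Only numpy, scipy, OpenCV 4.12 (cv2) and the standard library are available. Lean on these libraries where they do the work, as an engineer would, in place of code of your own. Each camera call takes 0.05 s, during which the arm holds its last target.

## Working session

There is one attempt and no reset: what is moved stays moved. The work goes in short steps, Python scripts to look and compute and a tool call to move; the robot and the scene stay as the last step left them, time stands still between calls to the robot, and variables do not carry over. Pictures are saved under pics/ and viewed, and the job is handed in when it is done.

Besides the shell and the picture viewer there is one more tool, called after ">>>" as a command line: name --pt "numbers of a row" for each row, then --argument value for the rest. apply_moves: Moves the arm, as the interface text tells. Its arguments: {"type":"object","properties":{"commands":{"type":"array"},"newtons":{"type":"number"}},"required":["commands"]}

```bash
ls; mkdir -p pics; python3 - <<'E'
from cell import env,camera
import cv2,numpy as np
print(env.state())
for n in ("scene","top"):
    c=camera(n); cv2.imwrite(f"pics/{n}0.png",c["img"][:,:,::-1]); np.savez(f"{n}0.npz",**c)
    print(n,c["fovy"],c["cx"],c["cy"],c["k1"],c["world_from_camera"])
E
```

```text
pics
{'time': 0.0, 'joints': array([-1.16772425,  0.70707527, -0.02762697,  1.4850073 ,  0.02199941,
        0.95088462, -0.07550616]), 'qd': array([-0.0001261 , -0.00110029,  0.00073872,  0.0020345 , -0.00135874,
       -0.00040443, -0.00103932]), 'joint_efforts': array([-7.77746891e-05, -8.83219457e+01,  1.23454683e+00, -2.36171454e+01,
        1.69008365e-02,  6.58928300e-03,  5.36526557e-05]), 'tcp_pos': array([0.24728554, 0.51883846, 0.24784133]), 'orientation': array([-6.92853464e-01, -3.06402303e+00,  1.65148003e-03]), 'wrist_force': array([0.42225881, 1.14956225, 0.14606494]), 'moment': array([0.01840171, 0.01591259, 0.00432347]), 'finger_gap': 0.08570885629677406}
scene 45.500191194174874 314.88639055522566 206.6774385651562 -0.01457619925981393 [[ 0.83417509 -0.41129825  0.36740396  1.09392283]
 [ 0.55148454  0.62703458 -0.55017491 -0.71213488]
 [-0.00408901  0.66155981  0.74988125  1.14825773]
 [ 0.          0.          0.          1.        ]]
top 42.02667975342399 324.04640648435117 195.4202482162059 -0.035811690999306645 [[ 2.35403905e-02  9.89530121e-01 -1.42393784e-01  3.69041595e-01]
 [-9.99722851e-01  2.32622543e-02 -3.61788937e-03  9.96206148e-03]
 [-2.67610077e-04  1.42439487e-01  9.89803476e-01  1.63843108e+00]
 [ 0.00000000e+00  0.00000000e+00  0.00000000e+00  1.00000000e+00]]
```

View pics/scene0.png

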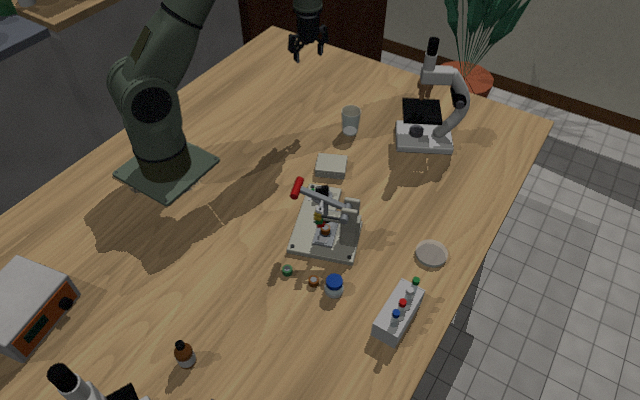

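View pics/top0.png

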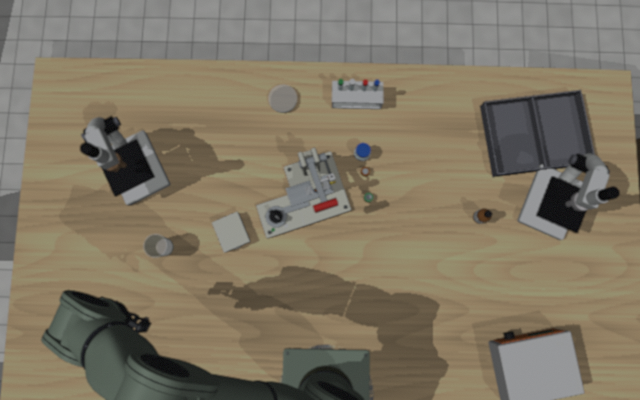

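The press is at about (305,190) in top, with the knob at (276,216), the red bar at (325,206) and the slide box at (231,231). Next I'll zoom in and deproject.

```bash
cat > h.py <<'E'
import numpy as np,cv2
def K(c):
    f=200/np.tan(np.radians(c["fovy"])/2); return np.array([[f,0,c["cx"]],[0,f,c["cy"]],[0,0,1.]])
def D(c): return np.array([float(c["k1"]),0,0,0,0])
def cloud(c):
    h,w=c["z_map"].shape; u,v=np.meshgrid(np.arange(w),np.arange(h))
    n=cv2.undistortPoints(np.stack([u,v],-1).reshape(-1,1,2).astype(float),K(c),D(c)).reshape(h,w,2)
    z=c["z_map"].astype(float); P=np.stack([n[...,0]*z,-n[...,1]*z,-z],-1)
    T=c["world_from_camera"]; return P@T[:3,:3].T+T[:3,3]
def ray_at(c,u,v,zw):
    n=cv2.undistortPoints(np.array([[[u,v]]],float),K(c),D(c))[0,0]; T=c["world_from_camera"]
    d=T[:3,:3]@np.array([n[0],-n[1],-1]); o=T[:3,3]; return o+d*(zw-o[2])/d[2]
def proj(c,P):
    T=c["world_from_camera"]; q=(np.atleast_2d(P)-T[:3,3])@T[:3,:3]
    q=q*[1,-1,-1]
    return cv2.projectPoints(q.reshape(-1,1,3),np.zeros(3),np.zeros(3),K(c),D(c))[0].reshape(-1,2)
E
python3 - <<'E'
import numpy as np,cv2
from h import *
c=dict(np.load("top0.npz")); P=cloud(c); im=c["img"]
cv2.imwrite("pics/topz.png",cv2.resize(im[140:260,205:385],None,fx=4.4,fy=4.4,interpolation=cv2.INTER_CUBIC)[:,:,::-1])
s=dict(np.load("scene0.npz")); cv2.imwrite("pics/scz.png",cv2.resize(s["img"][140:300,270:380],None,fx=3.7,fy=3.7,interpolation=cv2.INTER_CUBIC)[:,:,::-1])
sub=im[140:260,205:385].astype(int); Q=P[140:260,205:385]
red=(sub[...,0]>120)&(sub[...,1]<60)&(sub[...,2]<70)
# bar
q=Q[red]; print("red",len(q),q.min(0),q.max(0),np.median(q,0))
q=q[q[:,2]>0.18]; m=q.mean(0); w,v=np.linalg.eigh(np.cov(q[:,:2].T)); print(m,v[:,1],np.degrees(np.arctan2(v[1,1],v[0,1])))
# base plate
b=(abs(Q[...,2]-0.02)<0.004)&(Q[...,0]>0.3)
n,l,st,ce=cv2.connectedComponentsWithStats(b.astype(np.uint8)); i=1+np.argmax(st[1:,4]); p=Q[l==i]
print(st[i],np.median(p[:,2])); r=cv2.minAreaRect((p[:,:2]*1000).astype(np.float32)); print(r); print(cv2.boxPoints(r))
# knob
m=(Q[...,2]>0.055)&(Q[...,2]<0.075)&(sub.sum(-1)<150)
k=Q[m];print("knob",len(k),k.mean(0),k.min(0),k.max(0))
E
```

```text
red 115 [ 0.5328011  -0.01825772  0.20683554] [0.56225861 0.04208199 0.22136329] [0.54852117 0.01198442 0.21349178]
[0.54864386 0.01199099 0.21369194] [-0.29975132  0.95401737] 107.4426674468486
[  52   12   95   86 1500] 0.019669691687727586
((603.526611328125, 93.81129455566406), (197.28099060058594, 279.6263122558594), 19.971973419189453)
[[463.06372   191.52437  ]
 [558.573     -71.28517  ]
 [743.9895     -3.9017792]
 [648.4802    258.90778  ]]
knob 47 [0.53210767 0.16346479 0.06228324] [0.51709709 0.14772745 0.05505778] [0.54476475 0.17959379 0.069635  ]
```

View pics/topz.png

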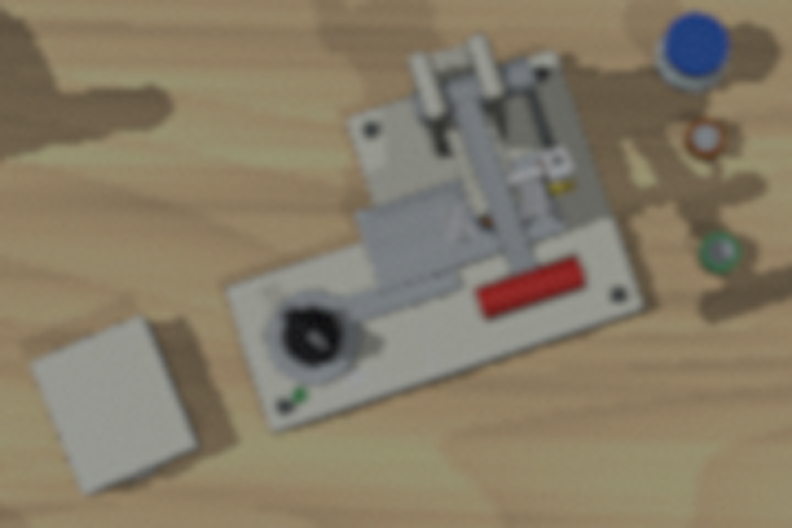

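View pics/scz.png

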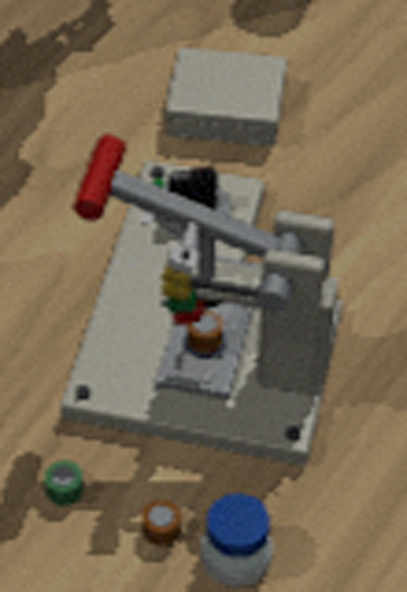

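Press pose fit: the origin is about (0.624, 0.037) with yaw about 20°. The knob comes out at about (0.531, 0.163) and the bar at rest at (0.548, 0.011). Plate, bar and knob agree within 2 mm. I'll move over the knob now.

>>> apply_moves --pt "0 -0.97 -0.47 0 0" --pt "0 -0.97 -0.47 0 0" --pt "0 -0.97 -0.47 0 0" --pt "0 -0.97 -0.47 0 0" --pt "0 -0.97 -0.47 0 0" --pt "0 -0.97 -0.47 0 0" --pt "0 -0.97 -0.47 0 0" --pt "0 -0.97 -0.47 0 0" --pt "0 -0.97 -0.47 0 0" --pt "0 -0.97 -0.47 0 0" --pt "0 -0.97 -0.47 0 0" --pt "0 -0.97 -0.47 0 0" --newtons 60

```text
time: 1.6
tcp_pos: [0.4903, 0.2151, 0.2481]
orientation: [-0.693, -3.064, 0.001]
wrist_force: [-0.7, -0.3, -0.0]
finger_gap: 0.0424
```

>>> apply_moves --pt "0 -0.97 -0.47 0 0" --pt "0 -0.97 -0.47 0 0" --pt "0 0 0 0 -1" --pt "0 0 0 0 -1" --pt "0 0 0 0 -1" --pt "0 0 0 0 -1" --pt "0 0 0 0 -1" --pt "0 0 0 0 -1" --pt "0 0 0 0 -1" --pt "0 0 0 0 -1" --pt "0 0 0 0 -1" --pt "0 0 0 0 -0.3"

```text
time: 3.1
tcp_pos: [0.5302, 0.1654, 0.2481]
orientation: [1.302, -2.858, -0.0]
wrist_force: [-0.1, 0.6, -0.1]
finger_gap: 0.0426
```

```bash
cat > st.py <<'E'
from cell import env
from scipy.spatial.transform import Rotation as R
import numpy as np
def show(target=None):
    s=env.state(); Rm=R.from_rotvec(s["orientation"]).as_matrix()
    print("t",round(s["time"],2),"p",s["tcp_pos"].round(4),"yaw",np.degrees(np.arctan2(Rm[1,0],Rm[0,0])).round(2),"z",Rm[:,2].round(3),"gap",round(s["finger_gap"],4),"F",s["wrist_force"].round(1),"M",s["moment"].round(2),"q",s["joints"].round(2))
    if target is not None: print("units",(Rm.T@(np.array(target)-s["tcp_pos"])/0.03).round(2))
    return s
E
python3 - <<'E'
from st import *
show([.531,.163,.058])
from cell import camera
import cv2,numpy as np
for n in("top","scene"):
    c=camera(n); np.savez(n+"1.npz",**c)
    a=c["img"][120:270,200:400] if n=="top" else c["img"][100:260,220:400]
    cv2.imwrite(f"pics/{n}1.png",cv2.resize(a,None,fx=3.7,fy=3.7,interpolation=cv2.INTER_CUBIC)[:,:,::-1])
E
```

```text
t 3.1 p [0.5302 0.1654 0.2481] yaw -131.02 z [-0.001 -0.    -1.   ] gap 0.0426 F [-0.1  0.6 -0.1] M [-0.04  0.02 -0.03] q [-0.11  0.71 -0.49  1.55  0.38  0.98  1.72]
units [ 0.04 -0.08  6.34]
```

View pics/scene1.png

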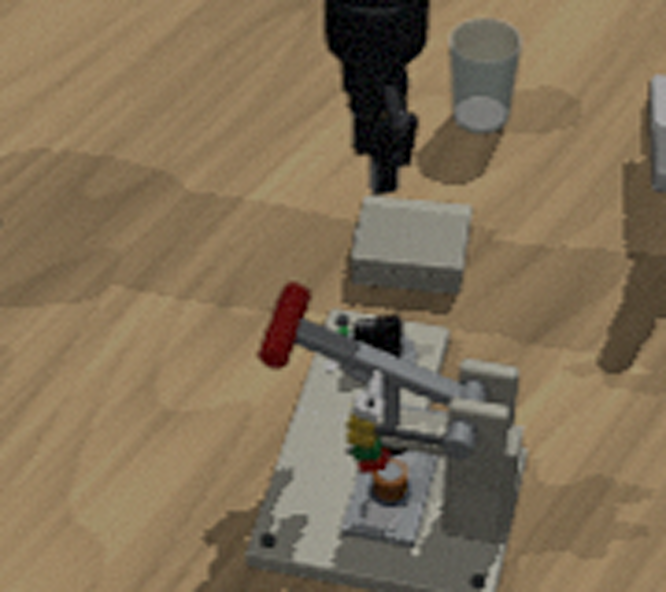

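>>> apply_moves --pt "0 0.04 -0.08 1 0" --pt "0 0 0 1 0" --pt "0 0 0 1 0" --pt "0 0 0 1 0" --pt "0 0 0 0.7 0" --pt "0 0 0 0.5 0" --pt "0 0 0 0 0"

```text
time: 4.08
tcp_pos: [0.531, 0.163, 0.0918]
orientation: [1.299, -2.859, 0.0]
wrist_force: [-0.2, -0.1, 0.1]
finger_gap: 0.0427
```

The first picture shows the gripper hanging above and behind the knob (knob at zoom (380,335)) with its way down clear. Now I'll check the alignment just above the knob.

```bash
python3 - <<'E'
from st import *
from h import *
s=show([.531,.163,.058])
from cell import camera
import cv2
c=camera("scene"); 
for p in ([.531,.163,.064],s["tcp_pos"]+[0,0,-.017]): print(proj(c,np.array(p)))
a=c["img"][130:230,270:380]
cv2.imwrite(f"pics/scene2.png",cv2.resize(a,None,fx=6,fy=6,interpolation=cv2.INTER_CUBIC)[:,:,::-1])
E
```

```text
t 4.08 p [0.531  0.163  0.0918] yaw -131.14 z [-0.001 -0.001 -1.   ] gap 0.0427 F [-0.2 -0.1  0.1] M [-0.03 -0.01 -0.04] q [-0.17  0.92 -0.37  1.71  0.52  0.61  1.59]
units [-0.   -0.    1.13]
[[320.43939976 186.67480266]]
[[320.44617318 184.28850714]]
```

View pics/scene2.png

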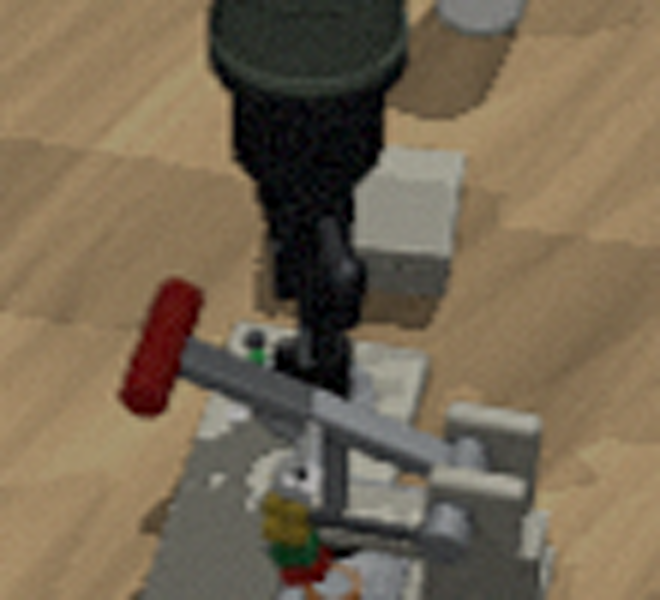

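The fingers are just above the knob (zoom (310,350)) and the lever is clear. I'll descend and close.

>>> apply_moves --pt "0 0 0 0.5 0" --pt "0 0 0 0.3 0" --pt "0 0 0 0.3 0" --pt "0 0 0 0 0" --pt "-1 0 0 0 0" --pt "-1 0 0 0 0" --pt "-1 0 0 0 0" --pt "-1 0 0 0 0" --pt "-1 0 0 0 0"

```text
time: 5.25
tcp_pos: [0.531, 0.1634, 0.0598]
orientation: [-1.301, 2.86, 0.001]
wrist_force: [-4.7, 1.9, 6.3]
finger_gap: 0.0127
```

```bash
python3 -c "
from st import *
show([.531,.163,.058])"
```

```text
t 5.25 p [0.531  0.1634 0.0598] yaw -131.08 z [-0.  0. -1.] gap 0.0127 F [-4.7  1.9  6.3] M [ 0.25  0.86 -0.16] q [-0.18  0.97 -0.33  1.72  0.55  0.54  1.56]
units [ 0.01 -0.01  0.06]
```

Gripped, with a gap of 12.7 mm (the bar is about 14). I'll turn clockwise about 62°.

>>> apply_moves --pt "-1 0 0 0 0.6" --pt "-1 0 0 0 0.8" --pt "-1 0 0 0 0.8" --pt "-1 0 0 0 0.8" --pt "-1 0 0 0 0.8" --pt "-1 0 0 0 0.8" --pt "-1 0 0 0 0.8" --pt "-1 0 0 0 0.8" --pt "-1 0 0 0 0.8" --pt "-1 0 0 0 0.8" --pt "-1 0 0 0 0" --pt "-1 0 0 0 0"

```text
time: 6.75
tcp_pos: [0.5299, 0.1666, 0.0598]
orientation: [-0.364, -3.118, -0.006]
wrist_force: [-11.0, 17.8, 8.5]
finger_gap: 0.0123
```

```bash
python3 -c "
from st import *
show([.531,.163,.058])"
```

```text
t 6.75 p [0.5299 0.1666 0.0598] yaw 166.68 z [-0.001  0.004 -1.   ] gap 0.0123 F [-11.   17.8   8.5] M [4.02 2.5  0.03] q [-0.32  0.96 -0.08  1.72  0.13  0.46  0.86]
units [-0.06 -0.11  0.06]
```

>>> apply_moves --pt "0 0 0 0 0" --pt "0 0 0 0 0" --pt "0 0 0 0 0" --pt "0 0 0 -0.5 0" --pt "0 0 0 -1 0" --pt "0 0 0 -1 0" --pt "0 0 0 -1 0" --pt "0 0 0 -1 0" --pt "0 0 0 -1 0" --pt "0 0 0 -0.5 0"

```text
time: 8.0
tcp_pos: [0.5314, 0.163, 0.2419]
orientation: [0.369, 3.118, 0.001]
wrist_force: [1.3, 0.4, 0.1]
finger_gap: 0.0424
```

```bash
python3 - <<'E'
from st import *
from h import *
s=show()
from cell import camera
import cv2
c=camera("scene"); np.savez("scene3.npz",**c)
for p in ([.531,.163,.064],): print(proj(c,np.array(p)))
a=c["img"][130:230,270:380]
cv2.imwrite(f"pics/scene3.png",cv2.resize(a,None,fx=6,fy=6,interpolation=cv2.INTER_CUBIC)[:,:,::-1])
c=camera("top"); np.savez("top3.npz",**c)
a=c["img"][150:250,220:370]
cv2.imwrite(f"pics/top3.png",cv2.resize(a,None,fx=5.3,fy=5.3,interpolation=cv2.INTER_CUBIC)[:,:,::-1])
E
```

```text
t 8.0 p [0.5314 0.163  0.2419] yaw 166.51 z [ 0.002  0.001 -1.   ] gap 0.0424 F [1.3 0.4 0.1] M [-0.01  0.03  0.04] q [-0.3   0.68 -0.11  1.57  0.09  0.89  0.89]
[[320.43939976 186.67480266]]
```

View pics/scene3.png

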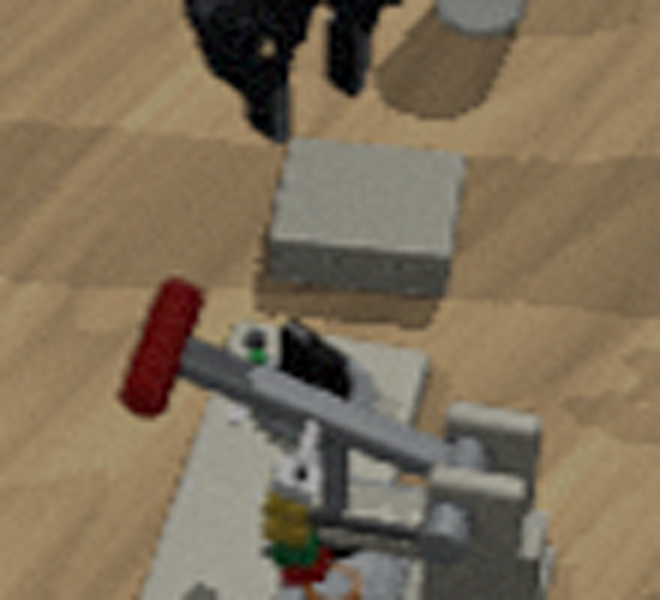

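View pics/top3.png

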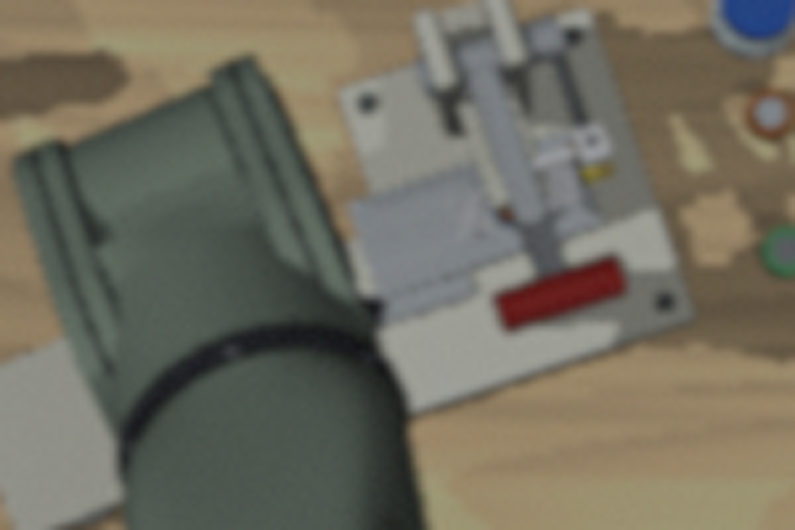

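```bash
python3 - <<'E'
from h import *
s=dict(np.load("scene3.npz")); s0=dict(np.load("scene0.npz"))
for v in (0,.52,.85,1.05):
    a=np.radians(20)+.5-v; d=.021*np.array([np.cos(a),np.sin(a),0]); c=np.array([.531,.163,.064])
    print(v,((proj(s,np.array([c-d,c+d]))-[270,130])*6).round(0).tolist())
P=cloud(s); im=s["img"].astype(int); m=(P[...,2]>.05)&(P[...,2]<.075)&(im.sum(-1)<120)&(np.hypot(P[...,0]-.531,P[...,1]-.163)<.035)
q=P[m]; w,v=np.linalg.eigh(np.cov(q[:,:2].T)); a=np.degrees(np.arctan2(v[1,1],v[0,1])); print(len(q),q.mean(0),np.sqrt(w),a,"knob",np.radians(48.65-a)%np.pi)
E
```

```text
0 [[264.0, 348.0], [341.0, 332.0]]
0.52 [[264.0, 333.0], [342.0, 347.0]]
0.85 [[269.0, 324.0], [336.0, 356.0]]
1.05 [[274.0, 320.0], [331.0, 361.0]]
50 [0.53732591 0.16030378 0.05960308] [0.00372556 0.01098795] 170.83569116648854 knob 1.009050043909617
```

The knob bar measures 1.01 rad in the scene camera (ends near the predicted (274,320)–(331,361) for 1.05), so it is locked. The lever is still at rest. I'll shut the gripper and move over the bar.

>>> apply_moves --pt "-1 0 0 -1 -1" --pt "-1 0 0 0 -1" --pt "-1 0 0 0 -1" --pt "-1 0 0 0 -1" --pt "-1 0 0 0 -0.2" --pt "-1 0.26 -0.99 0 0" --pt "-1 0.26 -0.99 0 0" --pt "-1 0.26 -0.99 0 0" --pt "-1 0.26 -0.99 0 0" --pt "-1 0.26 -0.99 0 0" --pt "-1 0 0 0 0" --pt "-1 0 0 0 0"

```text
time: 9.6
tcp_pos: [0.5455, 0.0109, 0.2692]
orientation: [0.547, -3.093, -0.001]
wrist_force: [-0.6, 0.3, -1.2]
finger_gap: -0.0001
```

```bash
python3 - <<'E'
from st import *
from h import *
s=show([.545,.010,.233])
print(env.finger_overhang)
from cell import camera
import cv2
c=camera("scene"); np.savez("scene4.npz",**c)
a=c["img"][130:230,270:380]
print((proj(c,np.array([s["tcp_pos"]-[0,0,.017],[.545,.010,.216]]))-[270,130])*6)
cv2.imwrite(f"pics/scene4.png",cv2.resize(a,None,fx=6,fy=6,interpolation=cv2.INTER_CUBIC)[:,:,::-1])
E
```

```text
t 9.6 p [0.5455 0.0109 0.2692] yaw -159.94 z [-0.  0. -1.] gap -0.0001 F [-0.6  0.3 -1.2] M [0.07 0.   0.01] q [ 0.09  0.65 -0.31  1.56  0.23  0.97  1.63]
units [ 0.03 -0.02  1.21]
0.017
[[145.3793871  266.20648704]
 [146.22366421 323.76368461]]
```

View pics/scene4.png

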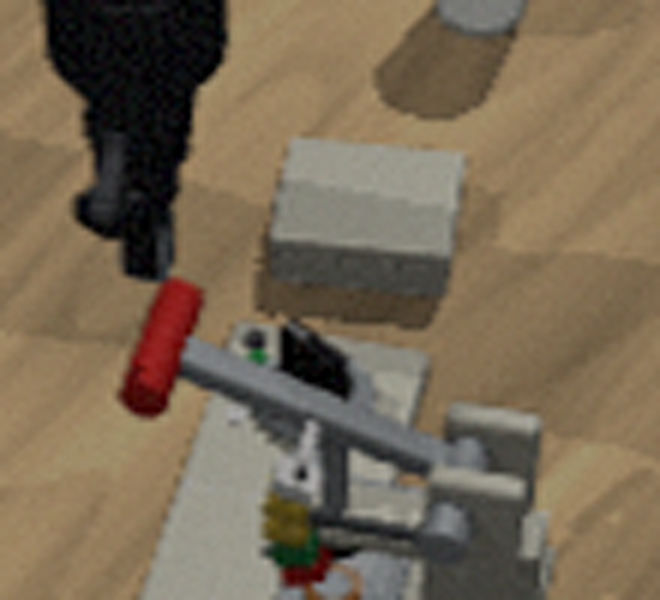

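```bash
python3 - <<'E'
from h import *
for n in ("scene4","top0","top3","scene0"):
    s=dict(np.load(n+".npz")); P=cloud(s); im=s["img"].astype(int)
    m=(im[...,0]>70)&(im[...,0]>2.5*im[...,1])&(im[...,0]>2.5*im[...,2])&(P[...,2]>.18)&(P[...,2]<.23)&(np.hypot(P[...,0]-.547,P[...,1]-.01)<.06)
    q=P[m]; R=np.array([[.9397,.342],[-.342,.9397]]); print(n,len(q),q.mean(0).round(4)); 
    r=(q[:,:2]-[.624,.0374])@R.T; print("press x",r[:,0].min(),r[:,0].max(),np.median(r[:,0]),"y",r[:,1].min(),r[:,1].max(),"z",q[:,2].max())
    v,u=np.nonzero(m); mask=np.array([u.mean(),v.mean()]); print(mask, proj(s,np.array([[.547,.0094,.204]])), proj(s,np.array([[.547,.0094,.204],[.547-.012,.0214,.198],[.535,.0424,.204],[.559,-.0235,.204]])).tolist())
E
```

```text
scene4 144 [0.5533 0.0096 0.2116]
press x -0.08685843778295184 -0.06698814076253824 -0.07545968243894616 y -0.034821621870962244 0.034951440322638645 z 0.21933807789706183
[296.82638889 186.42361111] [[295.00134599 187.43519521]] [[295.0013459885275, 187.435195208388], [294.0195478254597, 184.59705666347634], [298.2790131429372, 178.56281887573266], [291.63006368154646, 196.5971638644965]]
top0 130 [0.5481 0.0111 0.2135]
press x -0.08804991913574302 -0.07253569829559826 -0.08058397179341645 y -0.029970292360528197 0.032794389024228036 z 0.22136328805424665
[325.31538462 204.74615385] [[325.89641011 205.59349775]] [[325.89641011096717, 205.593497747679], [321.4807469392462, 210.035422392165], [313.89797973892763, 209.61019655332328], [337.832540440344, 201.58431749126927]]
top3 126 [0.5476 0.0107 0.2136]
press x -0.08864943217262275 -0.07209646957784396 -0.0809981725523091 y -0.029049073144293187 0.03196424660100481 z 0.21940364712646687
[325.43650794 204.95238095] [[325.89641011 205.59349775]] [[325.89641011096717, 205.593497747679], [321.4807469392462, 210.035422392165], [313.89797973892763, 209.61019655332328], [337.832540440344, 201.58431749126927]]
scene0 138 [0.5528 0.011  0.2119]
press x -0.08663052992436687 -0.06726962176076585 -0.07530979557823392 y -0.03668099661234305 0.034078884053893255 z 0.21829588636271524
[296.96376812 185.97101449] [[295.00134599 187.43519521]] [[295.0013459885275, 187.435195208388], [294.0195478254597, 184.59705666347634], [298.2790131429372, 178.56281887573266], [291.63006368154646, 196.5971638644965]]
```

The bar centre is confirmed at press x ≈ -81 mm, y ≈ 0, and the TCP is at -83 mm. I'll press in stages.

>>> apply_moves --pt "-1 0 0 0.5 0" --pt "-1 0 0 0.5 0" --pt "-1 0 0 0.2 0" --pt "-1 0 0 0.3 0" --pt "-1 0 0 0.3 0" --pt "-1 0 0 0.3 0" --pt "-1 0 0 0.3 0" --pt "-1 0 0 0.3 0" --pt "-1 0 0 0.3 0" --pt "-1 0 0 0.3 0" --pt "-1 0 0 0 0" --pt "-1 0 0 0 0"

```text
time: 11.15
tcp_pos: [0.5455, 0.0103, 0.1707]
orientation: [0.549, -3.093, 0.0]
wrist_force: [-4.4, -1.4, 6.9]
finger_gap: 0.0
```

```bash
cat > look.py <<'E'
import sys
from st import *
from h import *
from cell import camera
n=sys.argv[1]
s=show([.545,.010,.134])
c=camera("scene"); np.savez(n+".npz",**c)
a=c["img"][130:240,260:380]
cv2.imwrite(f"pics/{n}.png",cv2.resize(a,None,fx=5.4,fy=5.4,interpolation=cv2.INTER_CUBIC)[:,:,::-1])
P=cloud(c); im=c["img"].astype(int)
m=(im[...,0]>60)&(im[...,0]>2.5*im[...,1])&(im[...,0]>2.5*im[...,2])&(np.hypot(P[...,0]-.547,P[...,1]-.01)<.055)&(P[...,2]>.06)
q=P[m]; print("red",len(q),q.mean(0).round(4),q[:,2].max())
E
python3 look.py s5
```

```text
t 11.15 p [0.5455 0.0103 0.1707] yaw -159.89 z [-0. -0. -1.] gap 0.0 F [-4.4 -1.4  6.9] M [-0.36  1.05  0.  ] q [ 0.06  0.78 -0.27  1.69  0.29  0.72  1.57]
units [ 0.02 -0.    1.22]
red 87 [ 0.552  -0.0084  0.1473] 0.15731573699747226
```

View pics/s5.png

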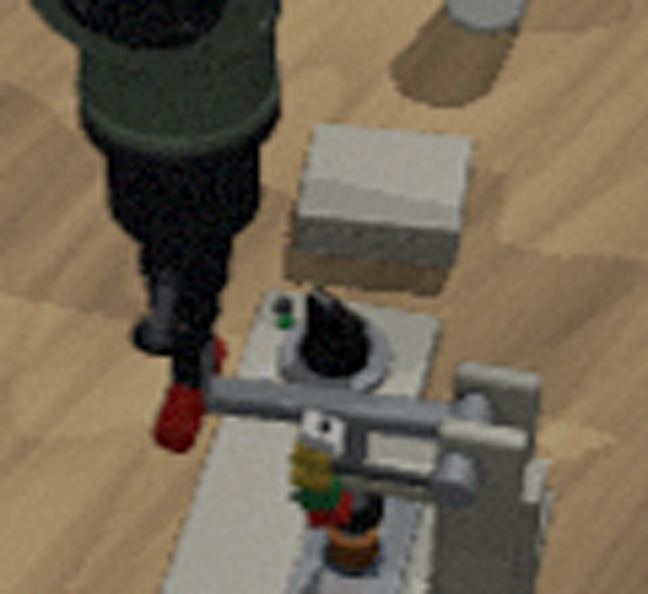

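The tip (z 0.154) rests on the bar top; the lever is near level, about 0.42 rad, and the knob is still locked. Down 36 mm more to the third click.

>>> apply_moves --pt "-1 0 0 0.25 0" --pt "-1 0 0 0.25 0" --pt "-1 0 0 0.25 0" --pt "-1 0 0 0.2 0" --pt "-1 0 0 0.2 0" --pt "-1 0 0 0.1 0" --pt "-1 0 0 0 0" --pt "-1 0 0 0 0" --pt "-1 0 0 0 0" --pt "-1 0 0 0 0" --pt "-1 0 0 0 0" --pt "-1 0 0 0 0"

```text
time: 12.7
tcp_pos: [0.5478, 0.0112, 0.1343]
orientation: [-0.548, 3.088, 0.0]
wrist_force: [5.7, 2.4, 13.4]
finger_gap: 0.0002
```

```bash
python3 look.py s6
```

```text
t 12.7 p [0.5478 0.0112 0.1343] yaw -159.87 z [ 0.006  0.001 -1.   ] gap 0.0002 F [ 5.7  2.4 13.4] M [ 0.51 -1.46 -0.03] q [ 0.05  0.83 -0.25  1.72  0.31  0.63  1.55]
units [ 0.1  -0.01  0.01]
red 89 [ 0.5583 -0.0013  0.1118] 0.11904182649314587
```

View pics/s6.png

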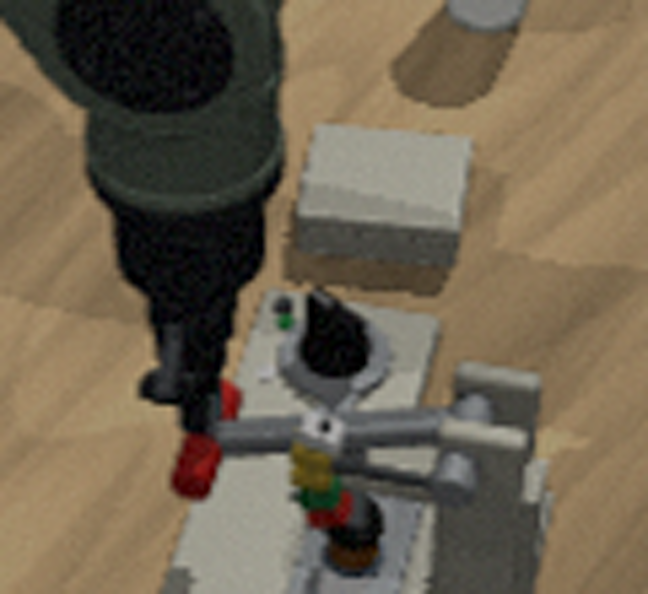

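>>> apply_moves --pt "-1 0 0 0 0" --pt "-1 0 0 0 0" --pt "-1 0 0 0 0" --pt "-1 0 0 0 0" --pt "-1 0 0 0 0" --pt "-1 0 0 0 0"

```text
time: 13.5
tcp_pos: [0.5478, 0.0112, 0.1343]
orientation: [-0.548, 3.087, 0.001]
wrist_force: [6.2, 2.2, 13.4]
finger_gap: 0.0
```

```bash
python3 look.py s7; python3 - <<'E'
from h import *
s=dict(np.load("s7.npz"));P=cloud(s); im=s["img"].astype(int); m=(P[...,2]>.05)&(P[...,2]<.075)&(im.sum(-1)<120)&(np.hypot(P[...,0]-.531,P[...,1]-.163)<.035)
q=P[m]; w,v=np.linalg.eigh(np.cov(q[:,:2].T)); a=np.degrees(np.arctan2(v[1,1],v[0,1])); print(len(q),"knob",np.radians(48.65-a)%np.pi)
E
```

```text
t 13.5 p [0.5478 0.0112 0.1343] yaw -159.86 z [ 0.006  0.001 -1.   ] gap 0.0 F [ 6.2  2.2 13.4] M [ 0.57 -1.43 -0.02] q [ 0.05  0.83 -0.25  1.72  0.31  0.63  1.55]
units [ 0.1  -0.01  0.01]
red 91 [ 0.5581 -0.0016  0.1118] 0.12154997757675723
49 knob 0.985146551479235
```

The lever is steady at about 0.67 rad with a 13 N push, and the knob reads about 1.0 rad. I'll hand it in.

```bash
python3 -c "
from cell import order
print(order.sign_off())"
```

```text
the job is handed in; nothing more can be done
None
```

I turned the knob about 62° clockwise to the green dot and let go. Then I pressed the lever with the shut fingertips to its third click and handed the job in while still holding it there. The run took 13.5 s of the 48 s allowed, and no verdict was reported.

- **Knob:** the camera measured it at 1.01 rad before I pressed the lever and 0.99 rad at the end. The click is at 1.05 and above 0.85 counts as locked.
- **Lever:** the fingertip height puts it at about 0.67 rad, inside the 0.58–0.76 window. The camera's highest reading on the bar (119–122 mm) was 2–4 mm above the fingertip height of 117 mm. That is about calibration error plus noise, and still inside the window.
- **Push:** the upward force on the tool was 13 N with about 6 N of sideways drag. The tool position did not change over the last 0.8 s.
- **Side load on the knob:** while turning it there was about 20 N of sideways force and the tool was pushed about 3.6 mm off its commanded position. This went away on release and the knob stayed locked.
- **Other things on the bench:** I touched none of them, but I did not measure their positions again at the end.

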